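# Free a seized guard and gauge the roller gap of a dosing pump head

### The arm

A 6-joint arm with a two-finger parallel gripper is mounted at the origin on a cart in front of the work surface, level with it; the furniture and walls round the work are solid. World frame = base frame: x ahead of the robot, y to its left, z up, the work surface at z = 0. Lengths are in mm, angles in rad, forces in N, time in s.
With the tool pointing down it reaches from about 400 to 925 mm from the base axis. Payload 12.5 kg.
Tool frame: the origin (TCP) lies at the very end of the fingers, on their centre line; the grasp point (between the pads) lies 19 mm behind it; z points along the fingers, x is the direction in which the jaws open and shut, and the axes are right-handed (so a half turn about z gives the same grasp; the last joint's range is limited). The gripper opens to 95 mm and grips with 3 to 60 N. Pads are 20 mm wide; open, the fingers measure 119 mm over their backs; the gripper's body (75 mm by 180 mm) begins 59 mm behind the grasp point.
Start: joints at [-1.306, 0.491, 1.559, -0, 1.092, -0.106], TCP at [226.499, -582.533, 214.661] pointing down, gripper open.
Joint ranges: [-3.1, 3.1], [-0.84, 2.19], [0.05, 2.79], [-1.13, 4.28], [0.06, 2.93], [-2.69, 2.69]. Speed limits (rad/s): [2.22, 2.22, 2.79, 3.14, 3.14, 3.14].

### API

Orientations are given as [roll, pitch, yaw] about the fixed x, y, z axes, in that order (R = Rz(yaw) Ry(pitch) Rx(roll)).
In Python, from cell import state, viewer, ticket, look_for, regions_of gives the robot as it stands.
- The arm moves only by the shell command python3 -m inch 'ROWS'. ROWS is JSON, a list of rows, each a list of 7 numbers: the turn, a rotation vector about the world's x, y, z in degrees, then the shift along the world's x, y, z in mm, then the opening, from -1 (shut) to 1 (fully open). In form: [[rx, ry, rz, tx, ty, tz, hand], ...]. A call has 1 to 10 rows; each row shifts and turns the commanded pose from where the row before left it; what a row does not reach is not made up. A row lasts 1/10 s, in which the tool goes at most 50 mm and 8.59 degrees, less where a joint would pass 70% of its speed; a pose out of reach is approached as far as the arm can. A call with a gripper value outside its range is refused whole. The fingers move at their own pace and stop on an object; the grip force is fixed at half the most. Time passes only in rows, so rows that do not move let the fingers close. It gives the time, the measured TCP pose, the force and the opening at its end, in the units of the state.
- state(): the state, without advancing time (a new reading comes with each control period).
- viewer.read_camera(name): name is "scene" or "top" or "wrist"; returns a dict with "color" (480x640x3 uint8, red, green, blue), "depth" (480x640 float32, mm along the optical axis (not along the pixel's ray), 0 where there is no reading), "fx", "fy", "cx", "cy" (pixels), "position" and "orientation" of the camera in the world. Camera axes: x right, y down, z forward; pixel columns grow to the right and rows downward; lengths in mm; the calibration is good to about 2 mm. A picture is of the moment at which its call begins.
- ticket.job_done(): hands the job in, once; it reports no verdict.
Trained networks look in the newest picture that a camera, given by its name, has taken for a name from the list of things; names that differ only in an ending like _2 or _b are one class to them, and where a whole thing is asked for, a point or a joint stands for the part that bears it (a point fixed in the world has none). Each returns a list of dicts, best first, with "score" (0 to 1); they miss things now and then, are a little off and sometimes report something else, mostly with a low value. They report only what shows in the picture. A call takes as long as a camera call. They do not tell look-alikes from the thing itself.
- look_for(name, camera): "box" ([left, top, right, bottom] as shares, 0 to 1, of the picture: columns of its width, rows of its height, round what is visible of it).
- regions_of(name, camera): "pixels" (480x640 bool, what is visible of it) and "box" ([left, top, right, bottom] as shares, 0 to 1, of the picture: columns of its width, rows of its height, round what is visible of it).
The state is a dict: "t": time; "joints": joint angles; "qvel": joint speeds; "tau": joint torques, N m; "eef_pos": TCP position; "tcp_rot": TCP orientation; "ft_force": force on the tool from outside, world axes, zero at the start; "moment": the same for the moment, N m; "opening": opening from 0.0 (shut) to 1.0 (fully open).
Only numpy, scipy, OpenCV 4.12 (cv2) and the standard library are available. Lean on these libraries where they do the work, as an engineer would, in place of code of your own. Each camera call takes 0.05 s, during which the arm holds its last target. There are 200 camera calls.

### The job

The hinge pin of the yellow guard on the pump head has seized: drive it out with the drift punch, pushing on its plain end, then lift the guard off into the clear tray and lay the punch back on the black mat. Find the size of the roller gap under the guard by trying the gauges that are here, and leave the thickest one that fits standing in the gap, fully home on its flange. All other gauges must end hanging in the gauge stand, and leave the bystanding bottle, timer and hex driver alone.

Things in the scene. Friction and masses are not known exactly. Their poses are not given: they have to be found in the camera images.
- head: pump head, fixed, base plate 238 x 120 x 12 mm. Origin at bench level under the track face, z up. Grey track block at x = -45 to 0, y = -32 to 32, top at z = 75 mm. On +x, facing it, a white roller, radius 18, length 52 mm, axis along y at z = 52 mm, between steel end plates (inner faces at y = +-27, 8 mm thick, tops at z = 75 mm). Blue block behind, top at 78 mm
- gap_mouth (a point): top of the upright track face (head x = 0, y = 0, z = 75 mm), edge rounded to 6 mm. The roller gap runs from the face along +x: 9.5 to 22.5 mm wide at z = 52 mm, as the roller's carriage was set by hand; no reading gives it: to be found with the gauges. Track and roller do not give
- gap_floor (a point): head x = 0, y = 0, z = 35 mm: height of a gauge's origin when fully home, flange on the tops of track and end plates. A gauge goes in from straight above, its x along the head's x, blade close beside the track face; one too thick stops on the roller with its origin at z = 50 mm or more
- hinge_pin (a joint): travel (m) of the hinge pin along the head's +y: 0 to 0.004 as found, stop at 0.05, where it stays captive in the head. It sits tight: about 9 N to move it, more when fast. From 0.037 on it is clear of the guard's knuckle; drive it to 0.040 or more
- pin_end (a point): centre of the pin's plain end, 10 mm diameter, 4 to 8 mm proud on the head's -y side; axis along the head's y at head x = -62, z = 78 mm. Push it to the head's +y. Hinge cheeks (y = -20 to -12 and 12 to 20, tops at z = 94 mm) and knuckle have 13 mm holes that the punch's nose follows the pin into. The pin's other end has an 18 mm head
- guard: yellow plate 103 (x) x 68 (y) x 6 mm, 0.16 kg, lying over the gap, with a knuckle (24 x 18 x 24 mm, 9 mm lower than the plate) at its -x end, x = -74 to -50 mm, held by the pin. Black grip 44 (x) x 14 (y) mm, centred at x = 4 mm, from z = 6 to 48 mm. Origin on the underside, z up; in place at head x = 0, z = 75 mm, axes as the head's. With the pin out it lifts straight up
- punch: drift punch, dark steel, lying: square body 75 mm long, 16 mm across, and a bright nose 7 mm in diameter, 60 mm long. Origin on the axis in the middle of the body; x axis along the nose, tip at x = 97.5 mm. 0.14 kg
- mat: black rubber mat, fixed, 90 (x) x 190 (y) x 3 mm; origin at the centre of its underside
- clear_tray: clear square tray, 170 x 170 mm outside and 37 mm high, floor 2 mm, walls 2 mm; loose; origin at the centre of its underside
- gauge_stand: gauge stand, fixed: two wooden rails along its x, 240 mm long, inner faces at y = +-26 mm, tops at z = 55 mm. Gauges hang between them on their flanges (gauge origin at z = 15 mm, gauge x along the stand's x), at x = -87, -29, 29 and 87 mm in any order. Origin: centre of the underside, z up
- gauge_8: gap gauge, white: blade 8 mm thick (x), 44 wide (y), 40 long, below a flange 48 (x) x 70 (y) x 6 mm; upright black grip 30 (x) x 14 (y) x 48 mm above it, its top white with 1 dot. 94 mm high, 0.12 kg. Origin: centre of the blade's lower end, z up; flange underside at z = 40, grip 46 to 94 mm. Always here
- gauge_12: gap gauge, green: blade 12 mm thick (x), 44 wide (y), 40 long, below a flange 48 (x) x 70 (y) x 6 mm; upright black grip 30 (x) x 14 (y) x 48 mm above it, its top green with 2 dots. 94 mm high, 0.12 kg. Origin: centre of the blade's lower end, z up; flange underside at z = 40, grip 46 to 94 mm. Missing in some starts
- gauge_16: gap gauge, blue: blade 16 mm thick (x), 44 wide (y), 40 long, below a flange 48 (x) x 70 (y) x 6 mm; upright black grip 30 (x) x 14 (y) x 48 mm above it, its top blue with 3 dots. 94 mm high, 0.12 kg. Origin: centre of the blade's lower end, z up; flange underside at z = 40, grip 46 to 94 mm. Missing in some starts
- gauge_20: gap gauge, red: blade 20 mm thick (x), 44 wide (y), 40 long, below a flange 48 (x) x 70 (y) x 6 mm; upright black grip 30 (x) x 14 (y) x 48 mm above it, its top red with 4 dots. 94 mm high, 0.12 kg. Origin: centre of the blade's lower end, z up; flange underside at z = 40, grip 46 to 94 mm. Missing in some starts
- amber_bottle: bystander: brown bottle with black cap, 58 mm diameter, 117 mm high; origin under its centre
- timer: bystander: small white bench timer, 62 x 68 x 19 mm; origin under its centre
- hex_driver: bystander: hex driver with red handle, lying, 147 mm long; origin under its middle
Not all that is in view belongs to the job. Of the things that look like the gauge_16, the smaller one is meant.

How it is judged:
By the outcome, as a careful person would: the job done as asked, in the order asked, and still so for the second after the job is handed in, with the robot touching nothing.
Of gauge_12, gauge_16, gauge_20 only 2 to 3 are there at a start; the rules pass over those that are not, and their reading is None.
At some moment in a run one of punch, clear_tray may be knocked a few centimetres aside while the robot is not near it.
Once in a run the grip may slacken for a moment while it holds something.
It also fails if it takes over 210 s, if anything falls off the work surface, if the arm or the gripper's body presses on something with over 40 N, if the wrist force passes 120 N, or if a joint passes its speed limit or range.

## Working session

There is one attempt and no reset: what is moved stays moved. The work goes in short steps, Python scripts to look and compute and a shell command to move; the robot and the scene stay as the last step left them, time stands still between calls to the robot, and variables do not carry over. Pictures are saved under pics/ and viewed, on a budget of 14 in all, crops included, one or two more only if the job needs it, and the job is handed in when it is done.

```bash
mkdir -p pics; ls
cat > h.py <<'E'
import numpy as np, cv2
from scipy.spatial.transform import Rotation as R
from cell import state, viewer, ticket, look_for, regions_of
def cam(n):
    c=viewer.read_camera(n); c['color']=np.array(c['color']); c['depth']=np.array(c['depth']); return c
def rot(o):
    o=np.array(o,float)
    if o.shape==(3,3): return o
    return R.from_euler('xyz',o).as_matrix() if o.size==3 else R.from_quat(o).as_matrix()
def cloud(c):
    v,u=np.mgrid[0:480,0:640]; d=c['depth']
    p=np.stack([(u-c['cx'])/c['fx']*d,(v-c['cy'])/c['fy']*d,d],-1)
    w=p@rot(c['orientation']).T+np.array(c['position']); w[d<=0]=np.nan; return w
def save(c,n,crop=None,s=1):
    im=c['color'][:,:,::-1]
    if crop: im=im[crop[1]:crop[3],crop[0]:crop[2]]
    cv2.imwrite('pics/'+n,cv2.resize(im,None,fx=s,fy=s))
E
python3 - <<'E'
from h import *
for n in ['top','scene']:
    c=cam(n); save(c,n+'0.png'); print(n,c['position'],c['orientation'],c['fx'])
    np.savez(n+'0.npz',w=cloud(c),im=c['color']); w=cloud(c)
    for k in ['head','guard','punch','mat','clear_tray','gauge_stand','gauge_8','gauge_12','gauge_16','gauge_20','pin_end','amber_bottle','timer','hex_driver']:
        for r in regions_of(k,n)[:3]:
            m=r['pixels']; q=w[m]; q=q[~np.isnan(q[:,0])]
            if len(q): print(k,round(r['score'],2),(np.array(r['box'])*[640,480,640,480]).astype(int),m.sum(),np.median(q,0).round(),'lo',np.percentile(q,2,0).round(),'hi',np.percentile(q,98,0).round())
print(state())
E
```

```text
pics
top [ 510.84340432   30.04082578 1534.86210866] [-3.07724213  0.01836908 -1.54809551] 552.1248338033507
head 0.68 [317 196 367 288] 2524 [619.   6.  15.] lo [474. -60.   3.] hi [708.  60.  93.]
guard 0.62 [329 228 360 281] 1044 [560.  -2.  81.] lo [492. -34.  73.] hi [612.  30. 124.]
guard 0.43 [228 262 258 286] 482 [491. 255.  61.] lo [465. 226.  12.] hi [514. 293. 111.]
punch 0.52 [367 283 416 296] 210 [ 462. -159.   16.] lo [ 449. -210.    7.] hi [474. -83.  22.]
mat 0.9 [366 271 434 306] 1622 [ 454. -169.    2.] lo [ 422. -254.   -5.] hi [495. -72.  10.]
mat 0.37 [250 159 274 185] 482 [758. 218. 100.] lo [737. 196.  -1.] hi [790. 244. 122.]
clear_tray 0.84 [437 234 503 298] 4040 [ 530. -355.    2.] lo [ 449. -431.   -5.] hi [ 613. -266.   38.]
clear_tray 0.56 [173 266 204 279] 213 [495. 422.  18.] lo [479. 391.  -3.] hi [508. 459.  27.]
gauge_stand 0.95 [224 215 268 313] 1216 [511. 245.  49.] lo [392. 207.  -2.] hi [639. 307.  61.]
gauge_stand 0.72 [316 194 368 285] 2376 [618.   4.  15.] lo [474. -60.   4.] hi [705.  57.  93.]
gauge_8 0.93 [236 221 264 244] 457 [604. 243.  6
[... 3766 characters left out ...]
7.   2.] hi [635. 313.  57.]
{'t': 1.5, 'joints': array([-1.30556775e+00,  4.90886303e-01,  1.55886371e+00,  2.35872513e-06,
        1.09170457e+00, -1.05568111e-01]), 'qvel': array([-1.64273166e-04, -1.38188597e-04, -3.33543708e-05,  4.85942506e-04,
        4.57058496e-04,  1.03463737e-03]), 'tau': array([-1.22200331e-04, -6.12467122e+01, -2.58422935e+01,  6.92732446e-02,
        4.45875898e-02, -2.12895276e-05]), 'eef_pos': array([ 226.52306872, -582.54171215,  214.6819727 ]), 'tcp_rot': array([ 3.14158019e+00, -1.37524103e-04, -1.20000072e+00]), 'ft_force': array([0.44663608, 0.06417468, 0.32282412]), 'moment': array([ 0.01766387, -0.03709929, -0.03596828]), 'opening': 0.9993215719532994}
```

View crop.

Run:
```python
from h import *
im=cv2.imread('pics/top0.png')
cv2.imwrite('pics/top_c.png',cv2.resize(im[130:330,150:510],None,fx=2.2,fy=2.2,interpolation=cv2.INTER_CUBIC))
d=np.load('top0.npz'); w=d['w']
def fit(name,cond):
    m=cond.astype(np.uint8); n,l,s,_=cv2.connectedComponentsWithStats(m)
    i=1+np.argmax(s[1:,4]); q=w[l==i][:,:2].astype(np.float32)
    print(name,s[i,4],cv2.minAreaRect(q), np.median(w[l==i][:,2]))
x,y,z=w[...,0],w[...,1],w[...,2]
box=lambda a,b,c,e,f,g:(x>a)&(x<b)&(y>c)&(y<e)&(z>f)&(z<g)
fit('base',box(440,740,-90,90,7,130))
fit('base-all',box(440,740,-90,90,5,20))
fit('plate',box(440,740,-60,60,70,88))
fit('guardgrip',box(440,740,-60,60,105,140))
fit('stand',box(370,660,190,320,25,130))
for a,b in [(400,460),(460,520),(520,580),(580,640)]:
    if box(a,b,200,320,95,130).sum(): fit('grip%d'%a,box(a,b,200,320,95,130))
fit('tray',box(400,660,-470,-230,25,60))
fit('punch',box(400,500,-270,-60,8,40))
fit('mat',box(400,500,-270,-60,-20,40)&(d['im'].sum(-1)<150))
```

```text
base 3646 ((594.0228271484375, -1.3360137939453125), (247.41094970703125, 123.23402404785156), 2.8212709426879883) 71.64222204323903
base-all 729 ((588.9578857421875, -36.8055419921875), (71.8531723022461, 239.57630920410156), 86.53873443603516) 11.3621854024002
plate 1033 ((554.0455932617188, -1.3621025085449219), (150.9915008544922, 69.33989715576172), 2.2040352821350098) 80.10697875233063
guardgrip 85 ((558.8596801757812, -1.5567665100097656), (41.46664047241211, 10.478087425231934), 1.091715931892395) 122.40984489071707
stand 2612 ((517.0868530273438, 258.46917724609375), (82.99253845214844, 249.9138641357422), 83.75870513916016) 59.68027718976009
grip400 70 ((431.537841796875, 266.1083984375), (14.414263725280762, 29.707151412963867), 81.74750518798828) 107.42396298001381
grip460 71 ((490.2047119140625, 260.0794982910156), (14.988499641418457, 29.766996383666992), 83.64600372314453) 108.05686198668309
grip520 69 ((543.4443969726562, 255.8594207763672), (14.245606422424316, 29.426313400268555), 80.93868255615234) 108.38457199837308
grip580 71 ((605.6190185546875, 248.35821533203125), (15.160968780517578, 29.584814071655273), 81.73904418945312) 107.92867944861041
tray 447 ((530.638671875, -348.72052001953125), (171.3031005859375, 169.50013732910156), 87.79935455322266) 34.83765167215438
punch 224 ((463.1482849121094, -146.88323974609375), (137.1384735107422, 16.640884399414062), 82.01592254638672) 16.35413586026641
mat 150 ((450.83477783203125, -220.27005004882812), (58.253822326660156, 52.279029846191406), 89.79135131835938) 2.6152313957765045
```

View pics/top_c.png

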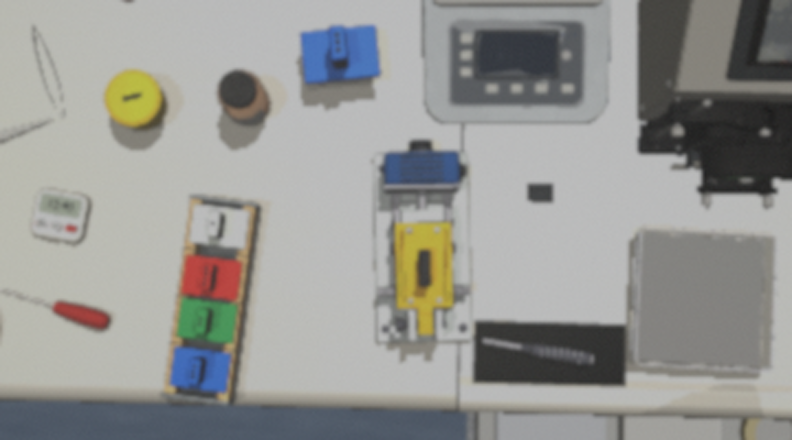

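```bash
python3 -m inch '[[0,0,6,24,43,8,1],[0,0,6,24,43,8,1],[0,0,6,24,43,8,1],[0,0,6,24,43,8,1],[0,0,6,24,43,8,1],[0,0,6,24,43,8,1],[0,0,6,24,43,8,1],[0,0,6,24,43,8,1],[0,0,6,24,43,8,1],[0,0,6,24,43,8,1]]'; python3 -m inch '[[0,0,0,0,0,0,1],[0,0,0,0,0,0,1]]'
python3 - <<'E'
from h import *
c=cam('wrist'); save(c,'w1.png'); w=cloud(c); np.savez('w1.npz',w=w,im=c['color'])
print(c['position'],c['orientation'],c['fx'])
for k in ['punch','head','mat']:
    for r in regions_of(k,'wrist')[:2]:
        m=r['pixels']; q=w[m]; q=q[~np.isnan(q[:,0])]
        print(k,r['score'],(np.array(r['box'])*[640,480,640,480]).astype(int),m.sum(),np.median(q,0).round(), cv2.minAreaRect(q[:,:2].astype(np.float32)))
s=state(); print(s['t'],s['eef_pos'],s['tcp_rot'],s['ft_force'])
E
```

```text
t: 2.5
eef_pos: [467.1, -150.6, 295.3]
tcp_rot: [3.141, -0.001, -0.149]
ft_force: [0.9, -1.5, -0.5]
opening: 1.0
t: 2.7
eef_pos: [466.8, -151.7, 294.7]
tcp_rot: [3.141, -0.0, -0.151]
ft_force: [-0.0, -0.1, 0.8]
opening: 1.001
[477.78882987 -85.25202215 463.90645604] [ 2.89953274e+00 -1.32519754e-03 -1.51009371e-01] 411.3151146601366
punch 0.77 [308 124 317 249] 1403 [ 462. -155.   17.] ((462.884765625, -144.94821166992188), (137.3793182373047, 15.843148231506348), 81.39352416992188)
head 0.62 [290   0 569 113] 13160 [596. -34.  17.] ((597.921630859375, -29.804664611816406), (106.26318359375, 280.0706787109375), 80.74378204345703)
mat 0.87 [262 109 357 285] 10066 [ 457. -152.    2.] ((458.8426513671875, -160.95623779296875), (191.93582153320312, 78.91116333007812), 89.75567626953125)
2.9 [ 465.95616648 -153.64637126  294.43324676] [-3.14158251e+00  3.78905213e-04 -1.55251911e-01] [ 0.39162666 -0.33512394  0.58877368]
```

View pics/w1.png

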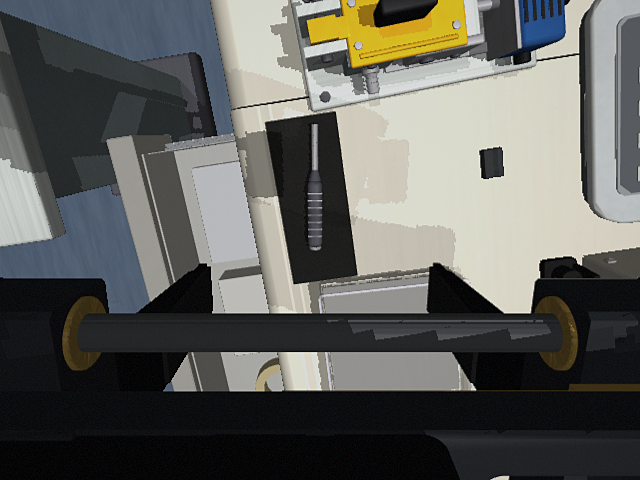

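```bash
python3 -m inch '[[0,0,0,-4,-11,-40,0],[0,0,0,-4,-11,-40,0],[0,0,0,0,0,-45,-0.1],[0,0,0,0,0,-45,-0.1],[0,0,0,0,0,-45,-0.1],[0,0,0,0,0,-35,-0.1],[0,0,0,0,0,-20,-0.1],[0,0,0,0,0,-12,-0.1],[0,0,0,0,0,-6,-0.1],[0,0,0,0,0,0,-0.1]]'; python3 -m inch '[[0,0,0,0,0,0,-1],[0,0,0,0,0,0,-1],[0,0,0,0,0,0,-1],[0,0,0,0,0,0,-1],[0,0,0,0,0,0,-1],[0,0,0,0,0,0,-1],[0,0,0,0,0,0,-1],[0,0,0,0,0,0,-1]]'
python3 -m inch '[[0,0,0,0,0,15,-1],[0,0,0,0,0,15,-1],[0,0,0,0,0,20,-1],[0,0,0,0,0,20,-1],[0,0,0,0,0,0,-1]]'
```

```text
t: 3.9
eef_pos: [458.4, -175.0, 6.6]
tcp_rot: [-3.142, 0.0, -0.154]
ft_force: [0.5, 0.0, 0.0]
opening: 0.45
t: 4.7
eef_pos: [458.6, -174.6, 7.1]
tcp_rot: [3.141, -0.001, -0.153]
ft_force: [-1.5, 0.5, 6.8]
opening: 0.17
t: 5.2
eef_pos: [459.3, -174.9, 78.5]
tcp_rot: [3.14, -0.003, -0.153]
ft_force: [0.2, 0.2, -1.9]
opening: 0.163
```

```bash
cat > head.py <<'E'
from h import *
def yel(c,w,zl=65,zh=92):
    hsv=cv2.cvtColor(c,cv2.COLOR_RGB2HSV)
    return (hsv[...,0]>18)&(hsv[...,0]<35)&(hsv[...,1]>120)&(w[...,2]>zl)&(w[...,2]<zh)&(abs(w[...,1])<80)&(w[...,0]>440)&(w[...,0]<650)
def rep(n,c,w):
    q=w[yel(c,w)]; print(n,len(q),'z',np.percentile(q[:,2],[5,50,95]).round(1))
    xs=q[:,0]
    # plate edges in y as function of x -> angle
    bins=np.arange(515,610,8); mid=[]
    for b in bins:
        s=q[(xs>b)&(xs<b+8)]
        if len(s)>8: mid.append((b+4,*np.percentile(s[:,1],[3,97])))
    mid=np.array(mid)
    if len(mid)>3: print(' lo/hi edge fits',np.polyfit(mid[:,0]-555,mid[:,1],1),np.polyfit(mid[:,0]-555,mid[:,2],1))
    print(' x 1/99',np.percentile(xs,[1,99]), 'knuckle', [np.percentile(q[xs<508][:,i],[2,98]).round(1) for i in (0,1)], cv2.minAreaRect(q[xs>512][:,:2].astype(np.float32)))
    g=(w[...,2]>112)&(w[...,2]<128)&(w[...,0]>520)&(w[...,0]<600)&(abs(w[...,1])<30)
    if g.sum()>20: print(' grip',g.sum(),cv2.minAreaRect(w[g][:,:2].astype(np.float32)))
E
python3 - <<'E'
from head import *
for n in ['top0','w1']:
    d=np.load(n+'.npz'); rep(n,d['im'],d['w'])
for n in ['wrist','scene']:
    c=cam(n); w=cloud(c); np.savez(n+'2.npz',w=w,im=c['color']); save(c,n+'2.png')
    try: rep(n,c['color'],w)
    except Exception as e: print(n,e)
    for k in ['pin_end','punch']:
      for r in regions_of(k,n)[:2]:
        q=w[r['pixels']]; q=q[~np.isnan(q[:,0])]; print(k,r['score'],(np.array(r['box'])*[640,480,640,480]).astype(int),np.median(q,0).round(1),np.percentile(q,2,0).round(1),np.percentile(q,98,0).round(1), cv2.minAreaRect(q[:,:2].astype(np.float32)))
E
```

```text
top0 883 z [75.3 80.6 87.4]
 lo/hi edge fits [  0.03752143 -31.61340783] [ 0.04853621 30.68821949]
 x 1/99 [486.59853894 610.42092559] knuckle [array([481.6, 507.6]), array([-11.5,   4.3])] ((562.7892456054688, -1.1721305847167969), (100.19671630859375, 66.04688262939453), 1.2312217950820923)
 grip 83 ((558.8596801757812, -1.5567665100097656), (41.46664047241211, 10.478087425231934), 1.091715931892395)
w1 6362 z [78.7 80.4 89.2]
 lo/hi edge fits [  0.03944221 -33.62104547] [-0.15646007  3.90050301]
 x 1/99 [482.99333832 613.71023151] knuckle [array([481.4, 507.4]), array([-12.2,   5.8])] ((564.2338256835938, -7.058795928955078), (104.41170501708984, 54.38685989379883), 2.170367479324341)
 grip 778 ((557.7171630859375, -5.424928665161133), (12.107494354248047, 44.27336120605469), 79.44998168945312)
wrist index -1 is out of bounds for axis 0 with size 0
punch 0.63 [300  43 340 382] [ 465.9 -145.3   87.4] [ 450.6 -211.1    2.6] [476.4 -80.3  90.3] ((461.42791748046875, -168.01885986328125), (211.96206665039062, 24.807907104492188), 81.51464080810547)
scene 325 z [77.8 81.2 88.2]
 lo/hi edge fits [  0.30892733 -17.96570639] [1.75741119e-02 3.21972865e+01]
 x 1/99 [477.14263237 612.45775944] knuckle [array([476.9, 506.4]), array([-17.1,  16.1])] ((571.3571166992188, -0.3007049560546875), (117.35597229003906, 72.51786041259766), 3.48132586479187)
 grip 79 ((554.458984375, -1.353689193725586), (45.187992095947266, 18.32198143005371), 6.858344554901123)
punch 0.37 [374 240 390 249] [ 467.2 -118.9   80.1] [ 460.4 -237.1   -1. ] [562.6 -77.6  86. ] ((512.449951171875, -163.66099548339844), (43.837554931640625, 193.34320068359375), 37.766380310058594)
punch 0.29 [216 231 239 268] [744.1 236.2  68.7] [732.3 203.1   5. ] [778.5 254.1 118.8] ((849.69921875, 174.34959411621094), (61.728240966796875, 266.8728332519531), 58.72428894042969)
```

View pics/wrist2.png

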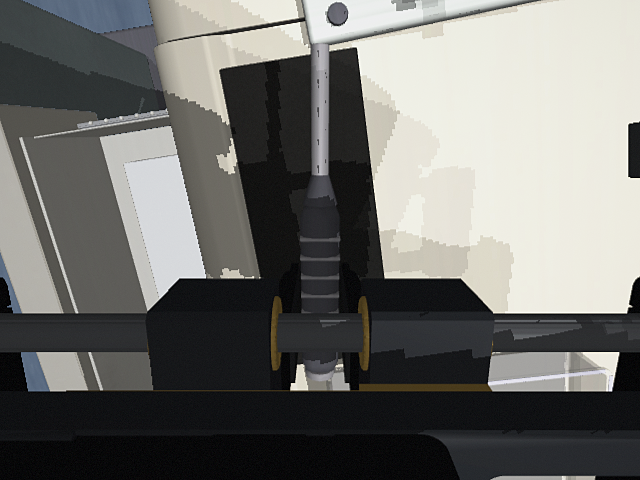

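```bash
python3 -m inch '[[0,0,2,-1,10,32,-1],[0,0,2,-1,10,32,-1],[0,0,2,-1,15,32,-1],[0,0,2,-2,20,32,-1],[0,0,2,-2,20,32,-1],[0,0,1,-2,20,30,-1],[0,0,0,0,0,0,-1],[0,0,0,0,0,0,-1],[0,0,0,0,0,0,-1]]'
python3 - <<'E'
from head import *
c=cam('wrist'); w=cloud(c); np.savez('w3.npz',w=w,im=c['color']); save(c,'w3.png'); print(c['position'],c['orientation'])
rep('w',c['color'],w)
for k in ['pin_end','punch','guard','head']:
  for r in regions_of(k,'wrist')[:2]:
    q=w[r['pixels']]; q=q[~np.isnan(q[:,0])]; print(k,r['score'],(np.array(r['box'])*[640,480,640,480]).astype(int),np.median(q,0).round(1),np.percentile(q,2,0).round(1),np.percentile(q,98,0).round(1))
print(state()['eef_pos'],state()['tcp_rot'])
E
```

```text
t: 6.4
eef_pos: [449.1, -79.8, 265.3]
tcp_rot: [-3.141, 0.002, 0.039]
ft_force: [-0.8, 0.2, -1.9]
opening: 0.162
[447.89854172 -12.86991606 434.47903768] [2.90031313e+00 1.01350707e-03 3.84579619e-02]
w 9586 z [78.9 80.3 88.7]
 lo/hi edge fits [  0.03665254 -32.40895783] [ 0.03979119 31.44215424]
 x 1/99 [482.75231537 613.12321452] knuckle [array([480.9, 507.2]), array([-11.8,   5.8])] ((565.7639770507812, -0.1990814208984375), (107.91938781738281, 67.20929718017578), 2.0580389499664307)
 grip 1160 ((558.41552734375, -0.38666820526123047), (44.04167556762695, 13.025252342224121), 1.8631000518798828)
pin_end 0.58 [365  77 385 151] [491.7  23.8  82.1] [483.7 -26.7  77.8] [498.3  31.1  87.2]
punch 0.79 [298  42 338 381] [448.6 -50.5 274.4] [ 442.3 -116.5  268.8] [457.3  15.8 277.1]
guard 0.88 [360  78 522 163] [555.4  -0.6  80.5] [486.8 -32.6  78.4] [611.6  32.3 122.5]
head 0.82 [343  55 630 186] [643.3   6.8  40.8] [472.6 -57.5   8.4] [698.7  60.3  93.2]
[449.38653599 -79.88532382 265.92334998] [-3.14113164e+00  1.26631875e-03  3.84796141e-02]
```

View pics/w3.png

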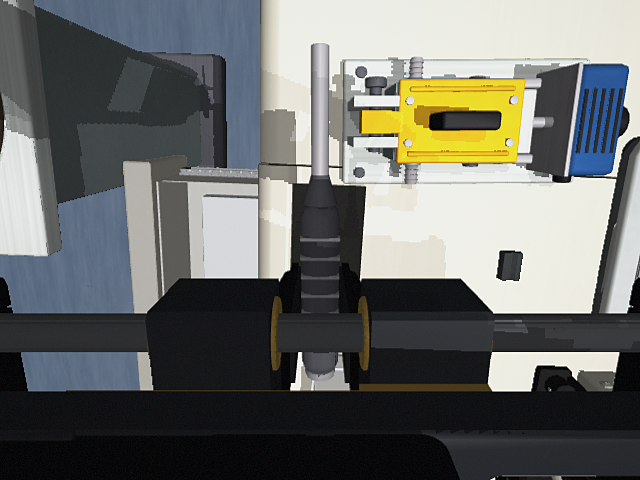

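Run:
```python
from h import *
d=np.load('w3.npz'); w=d['w'].reshape(-1,3); w=w[~np.isnan(w[:,0])]
b=lambda p,a:w[np.all((w>p)&(w<a),axis=1)]
q=b((482,-40,70),(503,-19.5-3,90)); print('plain end',len(q),np.percentile(q,[2,50,98],axis=0).round(1))
q=b((475,15,70),(506,45,95)); 
for y in range(15,40,2):
    s=q[(q[:,1]>y)&(q[:,1]<y+2)]
    if len(s): print(y,len(s),s[:,0].min().round(1),s[:,0].max().round(1),s[:,2].max().round(1))
q=b((435,-130,255),(465,40,290))
for y in range(-60,24,6):
    s=q[(q[:,1]>y)&(q[:,1]<y+6)]
    if len(s): print(y+3,len(s),np.percentile(s[:,0],[2,50,98]).round(1),np.percentile(s[:,2],[50,95]).round(1),s[:,1].max().round(1))
```

```text
plain end 59 [[489.1 -27.2  78.2]
 [493.1 -25.4  81. ]
 [498.3 -23.7  83. ]]
15 85 475.3 506.0 94.9
17 30 487.1 505.7 94.7
19 35 487.0 497.1 83.4
21 29 486.9 496.7 82.9
23 55 483.3 499.2 85.8
25 59 483.2 500.2 87.7
27 61 483.0 500.5 87.4
29 52 482.9 500.2 86.5
31 33 483.6 499.9 87.4
-57 541 [441.8 449.2 456.7] [275.8 277. ] -54.0
-51 605 [441.3 449.3 457. ] [275.7 277. ] -48.0
-45 609 [441.6 449.  456.4] [275.  276.7] -42.0
-39 476 [442.5 448.8 455. ] [273.4 275.4] -36.0
-33 369 [443.9 448.6 453.1] [271.9 273.8] -30.0
-27 281 [444.8 448.4 451.7] [271.  272.5] -24.0
-21 271 [444.6 447.9 451.4] [271.  272.4] -18.0
-15 287 [444.4 447.9 451.1] [271.  272.4] -12.0
-9 293 [444.2 447.5 450.9] [271.  272.4] -6.0
-3 291 [444.  447.4 450.6] [271.  272.4] -0.0
3 306 [443.8 447.1 450.4] [271.  272.4] 6.0
9 307 [443.6 446.9 450.1] [271.2 272.5] 12.0
15 314 [443.4 446.6 449.8] [271.  272.5] 18.0
21 37 [443.6 446.3 449.4] [270.9 271.9] 18.9
```

```bash
python3 -m inch '[[0,0,0,12,-15,0,-1],[0,0,0,12,-15,0,-1],[0,0,0,12,-15,0,-1],[0,0,0,11,-15,-10,-1],[0,0,0,0,0,-40,-1],[0,0,0,0,0,-45,-1],[0,0,0,0,0,-45,-1],[0,0,0,0,0,-35,-1],[0,0,0,0,0,-16,-1],[0,0,0,0,0,0,-1]]'; python3 -m inch '[[0,0,0,0,4,0,-1],[0,0,0,0,4,0,-1],[0,0,0,0,0,0,-1]]'
python3 - <<'E'
from h import *
c=cam('wrist'); w=cloud(c).reshape(-1,3); save(c,'w4.png')
b=lambda p,a:w[np.all((w>p)&(w<a),axis=1)]
for y in range(-110,-16,6):
    s=b((470,y,66),(515,y+6,100)); 
    if len(s)>5: print(y+3,len(s),np.percentile(s[:,0],[2,50,98]).round(1),np.percentile(s[:,2],[50,95]).round(1),s[:,1].max().round(1))
c=cam('top');w=cloud(c).reshape(-1,3)
s=b((475,-90,60),(515,-24,100));print(len(s),np.percentile(s,[2,50,98],axis=0).round(1))
c=cam('scene');w=cloud(c).reshape(-1,3); save(c,'s4.png',(280,200,420,300),5)
E
```

```text
t: 7.65
eef_pos: [495.4, -139.3, 73.3]
tcp_rot: [-3.14, 0.004, 0.039]
ft_force: [-0.3, -0.0, -1.3]
opening: 0.165
t: 7.95
eef_pos: [496.9, -131.1, 76.8]
tcp_rot: [3.141, -0.002, 0.04]
ft_force: [-0.1, 0.2, -1.8]
opening: 0.168
-107 570 [489.2 496.9 504.6] [87.3 88.6] -104.0
-101 579 [489.  496.9 504.6] [87.1 88.3] -98.0
-95 579 [489.6 496.4 503.7] [86.3 87.9] -92.0
-89 484 [490.5 496.2 502.4] [84.5 86.5] -86.0
-83 337 [491.9 496.2 500.5] [83.1 84.7] -80.0
-77 275 [492.5 495.8 499.3] [82.3 83.8] -74.0
-71 283 [492.3 495.7 499. ] [82.3 83.7] -68.0
-65 287 [492.1 495.3 498.8] [82.4 83.8] -62.0
-59 286 [491.9 495.2 498.5] [82.4 83.7] -56.0
-53 301 [491.6 494.8 498.2] [82.4 83.6] -50.1
-47 305 [491.4 494.8 498. ] [82.3 83.8] -44.1
-41 307 [491.2 494.5 497.7] [82.4 83.7] -38.0
-35 432 [491.1 495.9 514.8] [81.7 83.5] -32.0
-29 490 [489.7 510.9 514.8] [78.9 82.1] -26.0
-23 2849 [475.7 494.6 513.9] [84.6 93.7] -20.0
-17 89 [512.3 513.5 514.9] [79.6 80.9] -16.4
70 [[480.4 -79.5  75.9]
 [495.5 -50.9  81.9]
 [513.4 -24.1  95.9]]
```

View pics/w4.png

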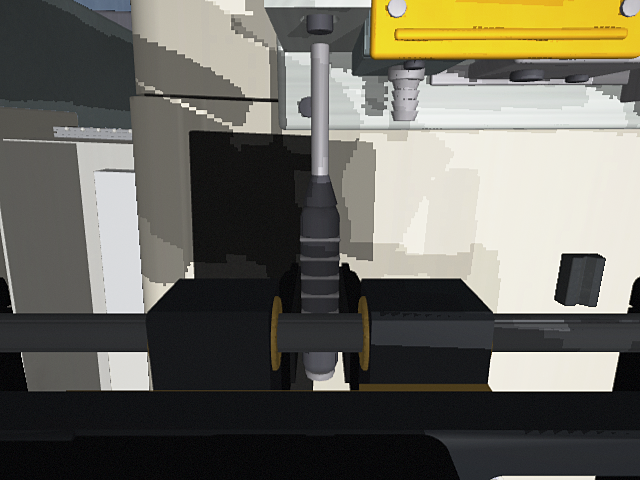

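```bash
python3 -m inch '[[0,0,0,-1,0,-2,-1],[0,0,0,0,2,0,-1],[0,0,0,0,3,0,-1],[0,0,0,0,3,0,-1],[0,0,0,-0.5,3,0,-1],[0,0,0,0,3,0,-1],[0,0,0,0,3,0,-1]]';python3 -m inch '[[0,0,0,-0.5,3,0,-1],[0,0,0,0,3,0,-1],[0,0,0,0,3,0,-1],[0,0,0,0,3,0,-1],[0,0,0,-0.5,3,0,-1],[0,0,0,0,3,0,-1],[0,0,0,0,0,0,-1]]'
python3 - <<'E'
from h import *
c=cam('wrist'); w=cloud(c).reshape(-1,3); save(c,'w5.png')
b=lambda p,a:w[np.all((w>p)&(w<a),axis=1)]
for y in range(-92,-16,6):
    s=b((480,y,66),(510,y+6,100)); 
    if len(s)>5: print(y+3,len(s),np.percentile(s[:,0],[2,50,98]).round(1),np.percentile(s[:,2],[50,95]).round(1))
s=state(); print(s['eef_pos'],s['ft_force'],s['opening'])
c=cam('top');w=cloud(c).reshape(-1,3)
s=b((475,16,60),(508,100,100));print('pinhead',len(s),np.percentile(s,[2,50,98],axis=0).round(1))
E
```

```text
t: 8.8
eef_pos: [495.5, -115.4, 73.9]
tcp_rot: [3.14, -0.001, 0.04]
ft_force: [-1.4, -10.4, -1.8]
opening: 0.17
t: 9.5
eef_pos: [494.5, -97.1, 73.9]
tcp_rot: [3.14, -0.001, 0.04]
ft_force: [0.0, -6.9, -2.2]
opening: 0.165
-89 748 [485.8 495.  504.2] [84.6 96. ]
-83 1048 [480.8 495.1 509.3] [84.8 98.2]
-77 592 [486.8 494.5 502.3] [84.3 85.6]
-71 570 [486.7 494.3 502. ] [84.4 85.6]
-65 595 [486.5 494.1 501.8] [84.1 85.4]
-59 539 [487.4 493.9 500.7] [82.6 84.3]
-53 436 [488.4 493.7 499.3] [81.1 82.9]
-47 291 [489.8 493.4 497.4] [79.7 81.2]
-41 265 [489.9 493.1 496.3] [79.5 80.8]
-35 283 [489.7 493.  496.4] [79.4 80.8]
-29 284 [489.5 492.9 496.2] [79.4 80.8]
-23 1161 [480.5 493.4 509.2] [92.8 94. ]
-17 1258 [480.7 496.  509.5] [93.1 94.2]
[494.40897371 -97.08779118  73.8320432 ] [-0.50634861 -6.4641912  -1.29102022] 0.16314791877301402
pinhead 71 [[482.6  17.2  74.6]
 [491.1  40.8  82. ]
 [498.3  59.2  88.1]]
```

View pics/w5.png

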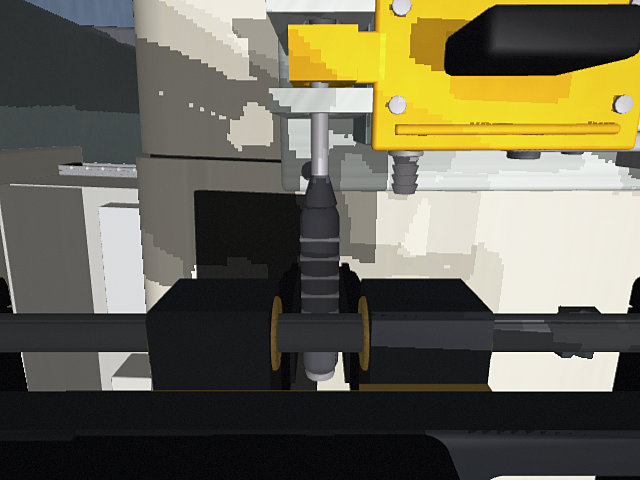

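```bash
python3 -m inch '[[0,0,0,-0.5,3,0,-1],[0,0,0,0,3,0,-1],[0,0,0,0,3,0,-1],[0,0,0,0,3,0,-1],[0,0,0,-0.5,3,0,-1],[0,0,0,0,2,0,-1],[0,0,0,0,0,0,-1]]'
python3 - <<'E'
from h import *
s=state(); print(s['eef_pos'],s['ft_force'],s['opening'])
c=cam('top');w=cloud(c).reshape(-1,3)
b=lambda p,a:w[np.all((w>p)&(w<a),axis=1)]
s=b((475,16,60),(508,110,100));print('pinhead',len(s),np.percentile(s,[2,50,98,100],axis=0).round(1))
d=np.load('top0.npz'); w=d['w'].reshape(-1,3)
s=b((475,16,60),(508,110,100));print('pinhead before',len(s),np.percentile(s,[2,50,98,100],axis=0).round(1))
E
```

```text
t: 10.3
eef_pos: [493.6, -80.1, 73.9]
tcp_rot: [3.14, -0.001, 0.04]
ft_force: [-0.3, -6.1, -0.8]
opening: 0.167
[493.55804049 -80.11941763  73.875287  ] [-0.25904884 -6.12480068 -0.7890169 ] 0.16674698085056852
pinhead 89 [[482.4  17.2  73.9]
 [490.9  48.7  81.7]
 [497.8  74.9  88.2]
 [497.9  75.3  91.6]]
pinhead before 33 [[483.2  17.1  74.9]
 [491.2  25.1  84.1]
 [499.   30.4  89.5]
 [499.   30.5  89.7]]
```

```bash
python3 -m inch '[[0,0,0,0.5,-10,0,-1],[0,0,0,0.5,-15,0,-1],[0,0,0,1,-15,0,-1],[0,0,0,1,-15,0,-1],[0,0,0,0,-15,0,-1],[0,0,0,-13,-13,0,-1],[0,0,0,-13,-13,0,-1],[0,0,0,-13,-13,0,-1],[0,0,0,0,0,0,-1]]'; python3 -m inch '[[0,0,0,0,0,-25,-1],[0,0,0,0,0,-25,-1],[0,0,0,0,0,-8,-1],[0,0,0,0,0,-4,-1],[0,0,0,0,0,-4,-1],[0,0,0,0,0,0,-1]]'
```

```text
t: 11.25
eef_pos: [455.8, -190.3, 73.6]
tcp_rot: [-3.141, 0.0, 0.037]
ft_force: [0.1, 0.5, -1.7]
opening: 0.17
t: 11.85
eef_pos: [457.3, -188.6, 7.9]
tcp_rot: [3.141, -0.001, 0.039]
ft_force: [-0.3, -0.3, -0.4]
opening: 0.165
```

```bash
python3 -m inch '[[0,0,0,0,0,0,-0.4],[0,0,0,0,0,0,-0.4],[0,0,0,0,0,0,-0.4],[0,0,0,0,0,0,-0.4],[0,0,0,0,0,10,-0.4],[0,0,0,0,0,30,-0.4],[0,0,0,0,0,45,-0.4],[0,0,0,0,0,50,0],[0,0,0,0,0,50,0],[0,0,0,0,0,50,0]]'; python3 -m inch '[[0,0,8,5,17,0,0],[0,0,8,8,19,0,0],[0,0,8,8,19,0,0],[0,0,8,8,19,0,0],[0,0,8,8,19,0,0],[0,0,8,8,19,0,0],[0,0,8,8,19,0,0],[0,0,8,8,19,0,0],[0,0,8,8,19,0,0],[0,0,8,8,19,0,0]]';  python3 -m inch '[[0,0,5,0,0,0,0],[0,0,5,0,0,0,0],[0,0,0,0,0,0,0],[0,0,0,0,0,0,0]]'
python3 - <<'E'
from head import *
c=cam('wrist'); w=cloud(c); np.savez('w6.npz',w=w,im=c['color']); save(c,'w6.png')
print(c['position'],c['orientation'])
rep('w',c['color'],w)
c=cam('top'); w=cloud(c); save(c,'t6.png')
for k in ['punch','clear_tray','mat']:
    for r in regions_of(k,'top')[:1]:
        q=w[r['pixels']]; q=q[~np.isnan(q[:,0])]; print(k,r['score'],(np.array(r['box'])*[640,480,640,480]).astype(int),np.median(q,0).round(1), np.percentile(q,[2,98],axis=0).round(),cv2.minAreaRect(q[:,:2].astype(np.float32)))
m=(w[...,2]>25)&(w[...,2]<50)&(w[...,1]<-230)&(w[...,1]>-480)&(w[...,0]>400)&(w[...,0]<660)
print('tray',cv2.minAreaRect(w[m][:,:2].astype(np.float32)))
s=state();print(s['t'],s['eef_pos'],s['tcp_rot'])
E
```

```text
t: 12.85
eef_pos: [456.4, -188.1, 245.7]
tcp_rot: [3.141, -0.001, 0.039]
ft_force: [0.2, -0.5, 1.0]
opening: 0.475
t: 13.85
eef_pos: [533.9, 0.4, 243.5]
tcp_rot: [3.141, -0.0, 1.441]
ft_force: [-0.0, -0.1, -0.4]
opening: 0.5
t: 14.25
eef_pos: [533.8, -0.5, 243.2]
tcp_rot: [3.141, -0.0, 1.607]
ft_force: [0.1, -0.2, -0.0]
opening: 0.502
[467.72003267  -2.96088389 412.29063727] [ 2.89784063e+00 -4.58689378e-04  1.60711732e+00]
w 8839 z [79.  80.3 88.9]
 lo/hi edge fits [  0.03561939 -32.59921535] [ 0.04198268 31.35399239]
 x 1/99 [483.36634079 613.01033214] knuckle [array([481. , 507.4]), array([-11.8,   5.5])] ((566.2326049804688, -0.18762969970703125), (108.50174713134766, 67.75934600830078), 2.390718698501587)
 grip 1084 ((558.1760864257812, -0.7898073196411133), (43.597900390625, 13.562313079833984), 2.1811447143554688)
punch 0.75 [379 286 424 294] [ 457.6 -177.7   16.8] [[ 448. -226.   -1.]
 [ 466. -116.   24.]] ((456.1864013671875, -168.92947387695312), (17.51586151123047, 118.38650512695312), 1.4644685983657837)
clear_tray 0.8 [436 233 505 298] [ 530.5 -355.1    2.5] [[ 449. -431.   -5.]
 [ 613. -266.   39.]] ((532.5618896484375, -354.0771789550781), (183.0853271484375, 175.4936065673828), 88.95307922363281)
mat 0.77 [379 272 432 306] [ 463.1 -185.9    2.5] [[ 422. -255.   -4.]
 [ 496. -114.   10.]] ((458.95098876953125, -182.8224639892578), (77.22784423828125, 149.70343017578125), 0.6918545961380005)
tray ((530.7576904296875, -349.0338134765625), (172.09202575683594, 169.79420471191406), 87.9504165649414)
14.5 [533.92298326  -0.62438827 242.74856922] [ 3.14157647e+00 -8.77141003e-05  1.60890255e+00]
```

View pics/w6.png

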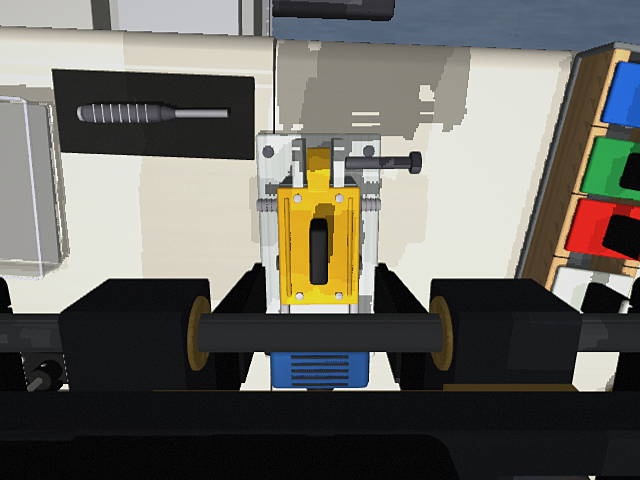

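```bash
python3 -m inch '[[0,0,0,12,0,-20,0],[0,0,0,12,0,-30,0],[0,0,0,0,0,-40,0],[0,0,0,0,0,-40,0],[0,0,0,0,0,-16,0],[0,0,0,0,0,-7,0],[0,0,0,0,0,0,0]]'; python3 -m inch '[[0,0,0,0,0,0,-1],[0,0,0,0,0,0,-1],[0,0,0,0,0,0,-1],[0,0,0,0,0,0,-1],[0,0,0,0,0,0,-1],[0,0,0,0,0,0,-1],[0,0,0,0,0,0,-1]]';  python3 -m inch '[[0,0,0,0,0,2,-1],[0,0,0,0,0,4,-1],[0,0,0,0,0,6,-1],[0,0,0,0,0,10,-1],[0,0,0,0,0,0,-1]]'
```

```text
t: 15.2
eef_pos: [557.9, -0.6, 89.3]
tcp_rot: [-3.141, -0.0, 1.61]
ft_force: [-0.6, -0.1, 0.3]
opening: 0.499
t: 15.9
eef_pos: [558.1, -0.6, 90.0]
tcp_rot: [3.141, 0.0, 1.61]
ft_force: [-0.8, 0.5, 6.5]
opening: 0.148
t: 16.4
eef_pos: [558.6, -0.6, 113.2]
tcp_rot: [3.139, 0.0, 1.61]
ft_force: [-0.4, 0.2, -2.1]
opening: 0.147
```

```bash
python3 -m inch '[[0,0,0,0,0,25,-1],[0,0,0,0,0,30,-1],[0,0,0,0,-12,22,-1],[0,0,0,-2,-30,0,-1],[0,0,0,-2,-36,0,-1],[0,0,0,-2,-36,0,-1],[0,0,0,-2,-36,0,-1],[0,0,0,-2,-36,0,-1],[0,0,0,-2,-36,0,-1],[0,0,0,-1,-36,0,-1]]'; python3 -m inch '[[0,0,0,0,-36,0,-1],[0,0,0,0,-36,0,-1],[0,0,0,0,-18,0,-1],[0,0,0,0,0,0,-1],[0,0,0,0,0,0,-1]]'
python3 - <<'E'
from h import *
c=cam('wrist'); save(c,'w7.png')
c=cam('top'); w=cloud(c)
m=(w[...,2]>25)&(w[...,2]<50)&(w[...,1]<-230)&(w[...,1]>-480)&(w[...,0]>400)&(w[...,0]<660)
print('tray',cv2.minAreaRect(w[m][:,:2].astype(np.float32)))
s=state();print(s['t'],s['eef_pos'],s['tcp_rot'],s['opening'],s['ft_force'])
E
```

```text
t: 17.4
eef_pos: [544.6, -260.0, 188.8]
tcp_rot: [3.141, -0.0, 1.61]
ft_force: [0.5, -0.5, -1.5]
opening: 0.144
t: 17.9
eef_pos: [544.8, -347.9, 188.4]
tcp_rot: [-3.141, -0.001, 1.61]
ft_force: [-0.0, 0.4, -1.4]
opening: 0.148
tray ((558.701171875, -318.97894287109375), (125.61199188232422, 238.57321166992188), 75.68614196777344)
18.0 [ 545.11102628 -347.2147417   188.70584996] [-3.14138495e+00 -5.59290912e-04  1.61093423e+00] 0.14613770818385247 [ 0.18841778  0.83370392 -1.38710496]
```

View pics/w7.png

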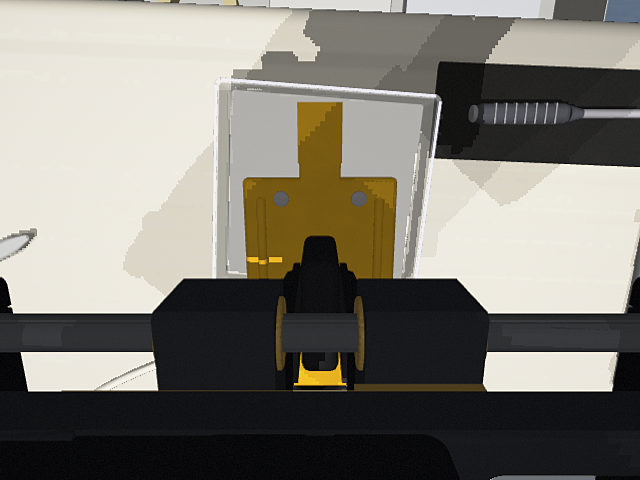

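```bash
python3 -m inch '[[0,0,0,0,0,-40,-1],[0,0,0,0,0,-45,-1],[0,0,0,0,0,-40,-1],[0,0,0,0,0,-20,-1],[0,0,0,0,0,-8,-1],[0,0,0,0,0,-5,-1],[0,0,0,0,0,-3,-1],[0,0,0,0,0,0,-1],[0,0,0,0,0,0,-1]]'; python3 -m inch '[[0,0,0,0,0,0,-0.4],[0,0,0,0,0,0,-0.4],[0,0,0,0,0,0,-0.4],[0,0,0,0,0,0,-0.4],[0,0,0,0,0,0,-0.4],[0,0,0,0,0,30,-0.4],[0,0,0,0,0,45,-0.4],[0,0,0,0,0,50,-0.2],[0,0,0,0,0,50,0],[0,0,0,0,0,20,0]]'
python3 - <<'E'
from h import *
c=cam('wrist'); save(c,'w8.png')
w=cloud(c)
for k in ['guard','clear_tray','punch']:
    for r in regions_of(k,'wrist')[:1]:
        q=w[r['pixels']]; q=q[~np.isnan(q[:,0])]; print(k,r['score'],np.median(q,0).round(1), np.percentile(q,[2,98],axis=0).round())
E
```

```text
t: 18.9
eef_pos: [545.4, -348.7, 28.7]
tcp_rot: [3.14, 0.001, 1.61]
ft_force: [0.3, 0.2, -1.6]
opening: 0.144
t: 19.9
eef_pos: [545.9, -349.2, 227.9]
tcp_rot: [3.137, 0.004, 1.61]
ft_force: [0.6, -0.1, -0.1]
opening: 0.476
guard 0.74 [ 540.6 -349.3   13.2] [[ 475. -381.    7.]
 [ 599. -316.   54.]]
clear_tray 0.97 [ 515.3 -345.     1.8] [[ 448. -430.   -0.]
 [ 613. -265.   37.]]
punch 0.66 [ 457.6 -178.2   16.7] [[ 451. -228.    9.]
 [ 467.  -94.   19.]]
```

View pics/w8.png

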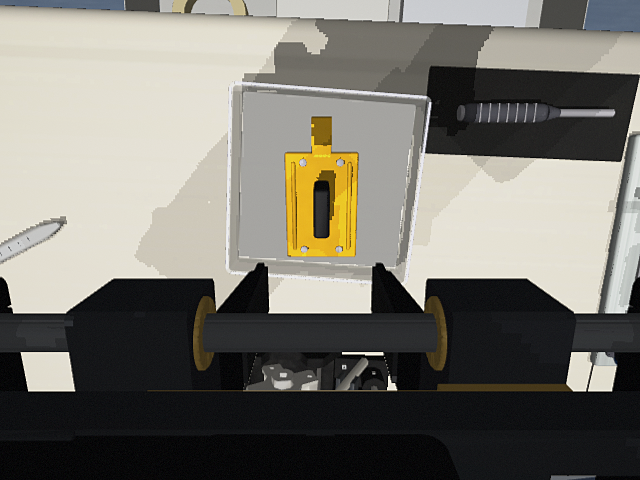

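```bash
python3 -m inch '[[0,0,0,-1,35,2,0],[0,0,0,-1,35,2,0],[0,0,0,-1,35,2,0],[0,0,0,-1,35,2,0],[0,0,0,-2,35,2,0],[0,0,0,-2,35,2,0],[0,0,0,-2,35,2,0],[0,0,0,-2,35,2,0],[0,0,0,0,35,2,0],[0,0,0,0,34,0,0]]';python3 -m inch '[[0,0,0,0,0,0,0],[0,0,0,0,0,0,0]]'
python3 - <<'E'
from h import *
c=cam('wrist'); save(c,'w9.png',(220,130,420,330),3); w=cloud(c); np.savez('w9.npz',w=w,im=c['color'])
# head frame
th=0.0385; o=np.array([554.3,-0.6]); 
p=w.copy(); X=w[...,0]-o[0]; Y=w[...,1]-o[1]
hx=X*np.cos(th)+Y*np.sin(th); hy=-X*np.sin(th)+Y*np.cos(th); z=w[...,2]
for a in range(-14,60,2):
    m=(hx>a)&(hx<a+2)&(abs(hy)<20); 
    if m.sum(): print(a+1,m.sum(),np.percentile(z[m],[5,50,95]).round(1))
m=(z>72)&(z<78)&(hx<0)&(hx>-48)&(abs(hy)<40); print('track',cv2.minAreaRect(np.c_[hx[m],hy[m]].astype(np.float32)))
for s in(1,-1):
    m=(z>72)&(z<78)&(hx<70)&(hx>5)&(s*hy>25)&(s*hy<40); print('plate',s,m.sum(),np.percentile(hy[m],[3,97]),np.percentile(hx[m],[3,97]))
E
```

```text
t: 21.1
eef_pos: [532.3, 1.9, 239.1]
tcp_rot: [-3.139, -0.001, 1.61]
ft_force: [-0.1, -0.6, -0.3]
opening: 0.499
t: 21.3
eef_pos: [532.5, 0.9, 239.2]
tcp_rot: [-3.139, -0.0, 1.612]
ft_force: [0.6, -0.6, -0.8]
opening: 0.497
-13 103 [72.9 74.2 75.5]
-11 119 [72.9 74.2 75.2]
-9 115 [73.  73.8 75.5]
-7 98 [73.  74.2 75.4]
-5 114 [73.1 74.1 75.1]
-3 97 [72.7 73.5 74.5]
-1 73 [71.  72.1 72.9]
13 166 [51.  54.7 58. ]
15 182 [11.1 59.3 61.7]
17 230 [10.2 61.8 64.7]
19 306 [10.8 22.3 65.7]
21 142 [10.6 66.  67.6]
23 118 [65.8 67.2 68.7]
25 114 [66.6 68.3 69.6]
27 111 [67.3 68.5 69.8]
29 95 [67.8 69.  70.2]
31 99 [68.1 69.3 70.4]
33 93 [67.7 68.9 69.8]
35 94 [67.7 68.6 69.4]
37 82 [67.2 68.1 68.9]
39 88 [65.7 66.9 68.2]
41 63 [64.9 65.8 67.1]
43 74 [62.9 64.5 65.2]
45 45 [60.9 61.9 62.8]
59 14 [26.  32.6 62.1]
track ((-24.28778648376465, -0.240142822265625), (46.773963928222656, 63.999000549316406), 0.11026952415704727)
plate 1 521 [27.16564523 34.61713916] [15.98401916 65.34954862]
plate -1 520 [-34.67135754 -27.21296153] [16.32500691 65.40541734]
```

View pics/w9.png

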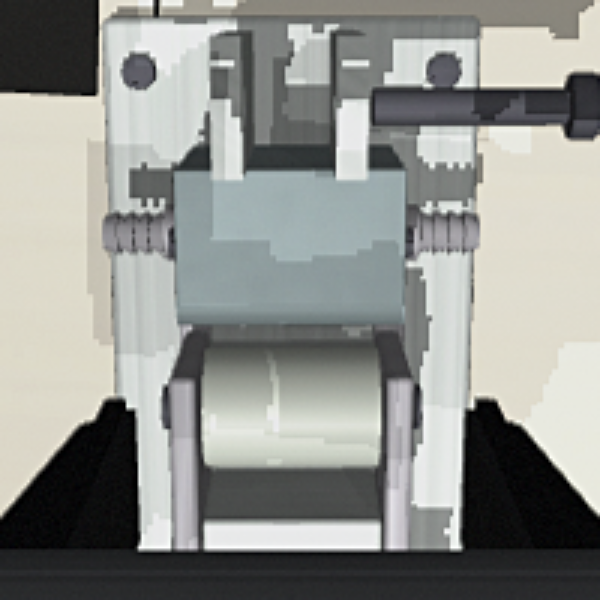

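```bash
python3 -m inch '[[0,0,-1,-3,32,0,0],[0,0,-1,-3,33,0,0],[0,0,-1,-3,33,0,0],[0,0,-1,-3,33,0,0],[0,0,-1,-4,33,0,0],[0,0,-1,-4,33,0,0],[0,0,-1,-4,33,0,0],[0,0,-1,-4,32,0,0],[0,0,0,0,0,0,0],[0,0,0,0,0,0,0]]'
cat > st.py <<'E'
from h import *
def grips(c,w):
    z=w[...,2]; m=(z>100)&(z<116)&(w[...,0]>380)&(w[...,0]<660)&(w[...,1]>200)&(w[...,1]<320)
    n,l,s,_=cv2.connectedComponentsWithStats(m.astype(np.uint8))
    for i in range(1,n):
        if s[i,4]>60:
            q=w[l==i]; print('grip',s[i,4],np.median(c['color'][l==i],0),cv2.minAreaRect(q[:,:2].astype(np.float32)),np.median(q[:,2]).round(1))
    hsv=cv2.cvtColor(c['color'],cv2.COLOR_RGB2HSV)
    for nm,a,b in [('blue',100,125),('green',50,80),('red',0,8)]:
        m=(hsv[...,0]>=a)&(hsv[...,0]<=b)&(hsv[...,1]>100)&(z>55)&(z<66)&(w[...,1]>190)
        if m.sum()>100: print(nm,m.sum(),cv2.minAreaRect(w[m][:,:2].astype(np.float32)))
E
python3 - <<'E'
from st import *
c=cam('wrist'); save(c,'w10.png'); w=cloud(c); np.savez('w10.npz',w=w,im=c['color'])
print(c['position']); grips(c,w); s=state(); print(s['eef_pos'],s['tcp_rot'])
E
```

```text
t: 22.35
eef_pos: [505.2, 261.7, 239.9]
tcp_rot: [-3.141, 0.001, 1.471]
ft_force: [-0.1, -0.7, -0.0]
opening: 0.504
[439.654462   268.61270224 409.12727212]
grip 865 [ 23.  59. 119.] ((431.6990051269531, 267.8368225097656), (13.6441068649292, 29.574153900146484), 84.23446655273438) 108.1
grip 763 [ 59. 161.  86.] ((490.721923828125, 261.4239196777344), (13.571200370788574, 30.469253540039062), 84.1913070678711) 108.1
grip 712 [186.  48.  42.] ((542.8961181640625, 257.71875), (14.092414855957031, 29.830669403076172), 84.03507995605469) 108.2
grip 151 [224. 225. 225.] ((616.4264526367188, 249.02037048339844), (14.009328842163086, 9.649393081665039), 85.94520568847656) 108.2
blue 4192 ((499.8119201660156, 261.2057800292969), (69.62044525146484, 184.31202697753906), 84.31685638427734)
green 3669 ((490.80670166015625, 261.72601318359375), (69.57792663574219, 47.768341064453125), 84.09647369384766)
red 3326 ((543.052978515625, 257.6646423339844), (69.6999740600586, 47.81007385253906), 83.87507629394531)
[505.32161945 261.25743692 240.07003238] [-3.14077863e+00  6.75203790e-04  1.46976107e+00]
```

View pics/w10.png

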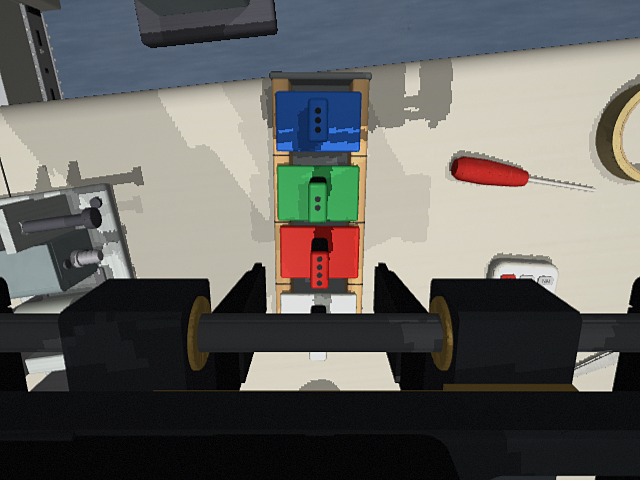

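```bash
python3 -m inch '[[0,0,0,-25,2,-10,0],[0,0,0,-25,2,-15,0],[0,0,0,-23.5,2.5,-20,0],[0,0,0,0,0,-35,0],[0,0,0,0,0,-40,0],[0,0,0,0,0,-30,0],[0,0,0,0,0,-14,0],[0,0,0,0,0,-6,0],[0,0,0,0,0,0,0]]'; python3 -m inch '[[0,0,0,0,0,0,-1],[0,0,0,0,0,0,-1],[0,0,0,0,0,0,-1],[0,0,0,0,0,0,-1],[0,0,0,0,0,0,-1],[0,0,0,0,0,0,-1],[0,0,0,0,0,0,-1]]';  python3 -m inch '[[0,0,0,0,0,5,-1],[0,0,0,0,0,10,-1],[0,0,0,0,0,20,-1],[0,0,0,0,0,35,-1],[0,0,0,0,0,40,-1],[0,0,0,0,0,0,-1]]'
```

```text
t: 23.3
eef_pos: [431.8, 268.0, 70.3]
tcp_rot: [-3.141, 0.001, 1.469]
ft_force: [-0.1, -0.2, 0.0]
opening: 0.499
t: 24.0
eef_pos: [431.6, 269.1, 71.0]
tcp_rot: [3.141, -0.0, 1.47]
ft_force: [-1.7, -0.6, 5.9]
opening: 0.147
t: 24.6
eef_pos: [433.1, 269.8, 185.6]
tcp_rot: [3.135, -0.004, 1.471]
ft_force: [0.1, 0.6, -2.7]
opening: 0.144
```

```bash
python3 -m inch '[[0,0,1,8,-16,0,-1],[0,0,1,17,-36,0,-1],[0,0,1,18,-36,0,-1],[0,0,1,18,-36,0,-1],[0,0,1,18,-36,0,-1],[0,0,1,18,-36,0,-1],[0,0,1,17,-36,0,-1],[0,0,1,17,-36.5,0,-1],[0,0,0,0,0,0,-1],[0,0,0,0,0,0,-1]]'; python3 -m inch '[[0,0,0,0,0,0,-1],[0,0,0,0,0,0,-1]]'
cat > chk.py <<'E'
from h import *
th=0.0385; o=np.array([554.3,-0.6]); C,S=np.cos(th),np.sin(th)
c=cam('wrist'); w=cloud(c)
import sys; save(c,sys.argv[1])
hx=(w[...,0]-o[0])*C+(w[...,1]-o[1])*S; hy=-(w[...,0]-o[0])*S+(w[...,1]-o[1])*C
hsv=cv2.cvtColor(c['color'],cv2.COLOR_RGB2HSV); z=w[...,2]
a,b={'b':(100,125),'g':(50,80),'r':(0,8)}[sys.argv[2]]
m=(hsv[...,0]>=a)&(hsv[...,0]<=b)&(hsv[...,1]>100)&(abs(hx)<70)&(abs(hy)<60)&(z>60)&(z<300)
n,l,s,_=cv2.connectedComponentsWithStats(m.astype(np.uint8)); 
for i in np.argsort(-s[1:,4])[:2]+1:
    print(s[i,4],'hx',np.percentile(hx[l==i],[2,98]).round(1),'hy',np.percentile(hy[l==i],[2,98]).round(1),'z',np.median(z[l==i]).round(1), cv2.minAreaRect(np.c_[hx[l==i],hy[l==i]].astype(np.float32)))
s=state(); e=s['eef_pos'][:2]-o; print('tcp head',e@[C,S],e@[-S,C],s['eef_pos'],s['tcp_rot'],s['ft_force'],s['opening'])
E
python3 chk.py w11.png b
```

```text
t: 25.6
eef_pos: [562.2, -0.1, 180.0]
tcp_rot: [-3.14, -0.0, 1.608]
ft_force: [0.2, -0.2, -1.8]
opening: 0.145
t: 25.8
eef_pos: [562.0, 1.5, 180.6]
tcp_rot: [-3.141, -0.0, 1.611]
ft_force: [-0.1, -0.2, -1.5]
opening: 0.146
6630 hx [-16.1   7. ] hy [-31.3  35.1] z 169.7 ((-9.26956558227539, 2.0019874572753906), (69.60775756835938, 34.73028564453125), 89.95761108398438)
1218 hx [-20.8   2.9] hy [-5.   8.6] z 217.6 ((-9.060379028320312, 2.076101779937744), (15.155231475830078, 25.200435638427734), 88.91567993164062)
tcp head 7.929704225470748 1.7270413067097015 [562.15735338   1.43097971 180.72076598] [-3.14148678e+00 -1.67761374e-04  1.61124434e+00] [ 0.43232515 -0.80240691 -1.02006819] 0.14641478683278944
```

View pics/w11.png

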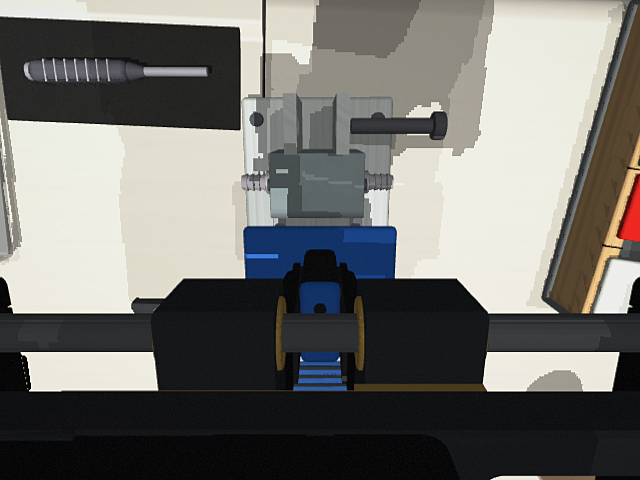

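```bash
python3 -m inch '[[0,0,0,1,-1.8,-20,-1],[0,0,0,0,0,-25,-1],[0,0,0,0,0,-15,-1],[0,0,0,0,0,-6,-1],[0,0,0,0,0,-3,-1],[0,0,0,0,0,0,-1]]';python3 -m inch '[[0,0,0,0,0,-2,-1],[0,0,0,0,0,-2,-1],[0,0,0,0,0,-2,-1]]';python3 -m inch '[[0,0,0,0,0,-2,-1],[0,0,0,0,0,-1,-1]]'
```

```text
t: 26.45
eef_pos: [565.6, -0.4, 114.8]
tcp_rot: [3.135, 0.0, 1.611]
ft_force: [-0.9, 2.9, 23.7]
opening: 0.145
t: 26.75
eef_pos: [567.0, -0.4, 110.7]
tcp_rot: [3.13, 0.001, 1.611]
ft_force: [-2.0, 4.7, 42.3]
opening: 0.15
t: 26.95
eef_pos: [567.2, -0.3, 107.8]
tcp_rot: [3.13, 0.001, 1.611]
ft_force: [-2.4, 4.1, 50.8]
opening: 0.147
```

```bash
python3 -m inch '[[0,0,0,0,0,10,-1],[0,0,0,0,0,20,-1],[0,0,0,0,0,24,-1],[0,0,0,0,0,24,-1],[0,0,0,0,0,0,-1],[0,0,0,0,0,0,-1],[0,0,0,0,0,0,-1]]'; python3 chk.py w12.png b; python3 -m inch '[[0,0,-1,-8,17.5,0,-1],[0,0,-1,-17,36,0,-1],[0,0,-1,-18,36,0,-1],[0,0,-1,-18,36,0,-1],[0,0,-1,-18,36,0,-1],[0,0,-1,-18,36,0,-1],[0,0,-1,-18,36,0,-1],[0,0,-1,-17,36.5,0,-1],[0,0,0,0,0,0,-1],[0,0,0,0,0,0,-1]]'; python3 -m inch '[[0,0,0,0,0,0,-1],[0,0,0,0,0,0,-1]]'
python3 - <<'E'
from st import *
c=cam('wrist'); save(c,'w13.png'); w=cloud(c); grips(c,w)
hsv=cv2.cvtColor(c['color'],cv2.COLOR_RGB2HSV); z=w[...,2]
m=(hsv[...,0]>=100)&(hsv[...,0]<=125)&(hsv[...,1]>100)&(z>140)&(z<190)
print('blue fl',np.percentile(w[m],[2,50,98],axis=0).round(1)); s=state(); print(s['eef_pos'],s['tcp_rot'],s['opening'],s['ft_force'])
E
```

```text
t: 27.65
eef_pos: [562.9, -1.0, 179.7]
tcp_rot: [-3.14, -0.0, 1.61]
ft_force: [-0.3, 0.2, -0.9]
opening: 0.147
7101 hx [-17.5   4.4] hy [-33.8  32.6] z 178.5 ((-10.103535652160645, -0.5343894958496094), (31.400007247924805, 69.67286682128906), 0.056444503366947174)
1104 hx [-20.1  -0.6] hy [-7.4  6.2] z 226.2 ((-10.262521743774414, -0.5751490592956543), (15.747230529785156, 20.530410766601562), 89.40901947021484)
tcp head 8.669577137424243 -0.7927048538756927 [562.99366429  -1.05842116 179.58862299] [-3.13984132e+00 -3.70611737e-04  1.61032456e+00] [-0.04607722  0.26746318 -1.5944689 ] 0.14736075420254002
t: 28.7
eef_pos: [430.9, 269.1, 179.9]
tcp_rot: [-3.141, 0.001, 1.473]
ft_force: [-0.5, -0.3, -1.8]
opening: 0.145
t: 28.9
eef_pos: [432.0, 267.7, 180.4]
tcp_rot: [-3.141, 0.0, 1.469]
ft_force: [0.2, 0.5, -1.1]
opening: 0.149
grip 271 [154.  28.  22.] ((530.3803100585938, 258.86737060546875), (13.691603660583496, 5.96209716796875), 82.09455871582031) 106.9
red 456 ((556.3613891601562, 255.2344512939453), (42.549678802490234, 21.21923065185547), 83.79391479492188)
blue fl [[404.5 236.4 177.5]
 [414.9 270.2 179.2]
 [429.6 302.7 180.8]]
[431.9787768  267.75270177 180.48838579] [-3.14138046e+00  1.21843399e-04  1.46881839e+00] 0.1467055072191671 [-0.28549409  0.18305627 -1.43696078]
```

View pics/w13.png

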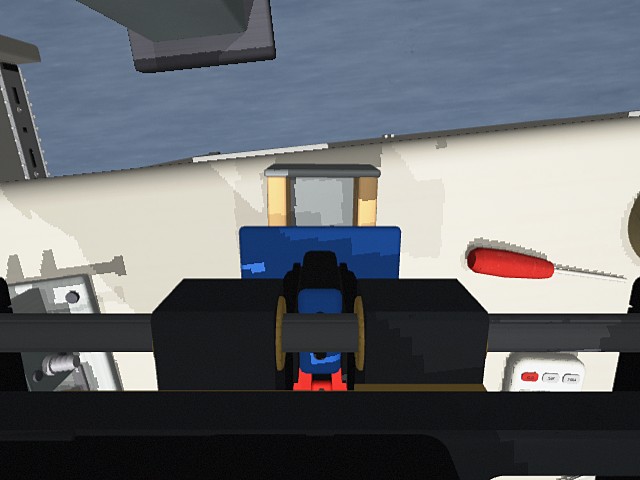

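```bash
python3 -m inch '[[0,0,0,1,0,-30,-1],[0,0,0,0,0,-35,-1],[0,0,0,0,0,-28,-1],[0,0,0,0,0,-12,-1],[0,0,0,0,0,-6,-1],[0,0,0,0,0,-3,-1],[0,0,0,0,0,-3,-1],[0,0,0,0,0,0,-1]]'; python3 -m inch '[[0,0,0,0,0,0,-0.4],[0,0,0,0,0,0,-0.4],[0,0,0,0,0,0,-0.4],[0,0,0,0,0,0,-0.4],[0,0,0,0,0,0,-0.4],[0,0,0,0,0,30,-0.2],[0,0,0,0,0,45,0],[0,0,0,24,-2,50,0],[0,0,0,24,-2,38,0],[0,0,0,24,-2,10,0]]'; python3 -m inch '[[0,0,0,0,0,0,0],[0,0,0,0,0,0,0]]';python3 - <<'E'
from st import *
c=cam('wrist'); save(c,'w14.png',(220,60,420,340),2); w=cloud(c); grips(c,w)
s=state(); print(s['eef_pos'],s['tcp_rot'],s['opening'],s['ft_force'])
E
```

```text
t: 29.75
eef_pos: [432.8, 268.8, 64.2]
tcp_rot: [3.141, -0.001, 1.47]
ft_force: [-0.3, 0.5, -1.4]
opening: 0.148
t: 30.75
eef_pos: [503.9, 263.3, 236.4]
tcp_rot: [3.136, -0.003, 1.471]
ft_force: [0.1, -0.8, -0.1]
opening: 0.498
t: 30.95
eef_pos: [501.6, 262.6, 231.0]
tcp_rot: [-3.141, 0.0, 1.47]
ft_force: [-0.3, -0.5, 0.1]
opening: 0.498
grip 900 [ 24.   60.  120.5] ((430.7389831542969, 268.9449157714844), (13.784523963928223, 29.50289535522461), 84.47843170166016) 108.1
grip 815 [ 58. 152.  82.] ((490.4973449707031, 261.6820983886719), (13.954885482788086, 29.97340202331543), 84.13862609863281) 108.1
grip 736 [189.5  48.   43. ] ((542.8265380859375, 257.4290771484375), (13.752273559570312, 29.617019653320312), 84.0821533203125) 108.1
grip 333 [225. 226. 226.] ((611.9268798828125, 249.4686737060547), (14.313838958740234, 17.325510025024414), 83.6153564453125) 108.2
blue 4418 ((430.47332763671875, 269.41717529296875), (69.58850860595703, 47.585594177246094), 84.2355728149414)
green 3757 ((490.57269287109375, 261.72589111328125), (69.53514862060547, 47.506690979003906), 83.86406707763672)
red 3479 ((543.2971801757812, 257.60693359375), (70.59062194824219, 48.75748825073242), 82.68226623535156)
[501.12052527 262.63643755 230.73572873] [-3.13974869e+00  7.70566990e-04  1.47024439e+00] 0.5047792618582515 [ 0.10300349 -0.3032377  -0.04704109]
```

View pics/w14.png

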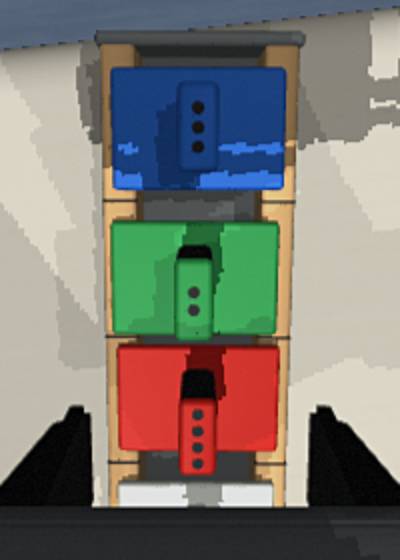

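```bash
python3 -m inch '[[0,0,0,-5.5,-0.5,-10,0],[0,0,0,-5.5,-0.5,-25,0],[0,0,0,0,0,-45,0],[0,0,0,0,0,-40,0],[0,0,0,0,0,-25,0],[0,0,0,0,0,-10,0],[0,0,0,0,0,-6,0],[0,0,0,0,0,0,0],[0,0,0,0,0,0,0]]'; python3 -m inch '[[0,0,0,0,0,0,-1],[0,0,0,0,0,0,-1],[0,0,0,0,0,0,-1],[0,0,0,0,0,0,-1],[0,0,0,0,0,0,-1],[0,0,0,0,0,0,-1],[0,0,0,0,0,0,-1]]';  python3 -m inch '[[0,0,0,0,0,5,-1],[0,0,0,0,0,10,-1],[0,0,0,0,0,20,-1],[0,0,0,0,0,35,-1],[0,0,0,0,0,40,-1],[0,0,0,0,0,0,-1]]'
```

```text
t: 31.9
eef_pos: [491.4, 262.1, 71.7]
tcp_rot: [3.14, -0.001, 1.47]
ft_force: [-0.8, 1.0, -0.7]
opening: 0.496
t: 32.6
eef_pos: [491.2, 261.9, 70.8]
tcp_rot: [3.141, -0.0, 1.47]
ft_force: [0.3, -0.9, 3.0]
opening: 0.142
t: 33.2
eef_pos: [492.8, 262.6, 186.1]
tcp_rot: [3.134, -0.004, 1.471]
ft_force: [0.8, 0.2, -2.5]
opening: 0.144
```

```bash
python3 -m inch '[[0,0,1,5,-20,0,-1],[0,0,1,9,-35,0,-1],[0,0,1,10,-35,0,-1],[0,0,1,10,-35,0,-1],[0,0,1,9,-35,0,-1],[0,0,1,9,-35,0,-1],[0,0,1,9,-35,0,-1],[0,0,1,9,-32.3,0,-1],[0,0,0,0,0,0,-1],[0,0,0,0,0,0,-1]]'; python3 -m inch '[[0,0,0,0,0,0,-1],[0,0,0,0,0,0,-1],[0,0,0,0,0,0,-1]]'; python3 chk.py w15.png g
```

```text
t: 34.2
eef_pos: [560.8, -0.9, 180.5]
tcp_rot: [-3.141, -0.0, 1.608]
ft_force: [-0.3, -0.6, -1.2]
opening: 0.145
t: 34.5
eef_pos: [561.0, 0.4, 180.8]
tcp_rot: [3.142, -0.0, 1.611]
ft_force: [0.6, 0.2, -1.2]
opening: 0.144
6686 hx [-17.7   5.8] hy [-32.3  34.1] z 170.0 ((-10.40641975402832, 0.9920845031738281), (34.70268249511719, 69.48577117919922), 0.24483166635036469)
1316 hx [-9.   1.6] hy [-6.   7.5] z 217.9 ((-9.891077041625977, 0.9638185501098633), (14.853569984436035, 25.07284927368164), 89.99136352539062)
tcp head 6.734035829046012 0.6026503170163879 [5.61005849e+02 2.61400069e-01 1.80795934e+02] [ 3.14152563e+00 -8.90005057e-05  1.61102466e+00] [-0.3180531  -0.56739151 -0.94529309] 0.14254381505164296
```

```bash
python3 -m inch '[[0,0,0,0,-0.8,-20,-1],[0,0,0,0,0,-25,-1],[0,0,0,0,0,-12,-1],[0,0,0,0,0,-5,-1],[0,0,0,0,0,0,-1]]';python3 -m inch '[[0,0,0,0,0,-3,-1],[0,0,0,0,0,-3,-1],[0,0,0,0,0,-3,-1]]';python3 -m inch '[[0,0,0,0,0,-3,-1],[0,0,0,0,0,-2,-1]]'
```

```text
t: 35.05
eef_pos: [561.2, -1.1, 118.5]
tcp_rot: [-3.141, -0.0, 1.61]
ft_force: [0.5, 0.1, -0.8]
opening: 0.148
t: 35.35
eef_pos: [561.2, -1.2, 109.9]
tcp_rot: [3.141, -0.0, 1.61]
ft_force: [0.4, 0.9, -0.6]
opening: 0.146
t: 35.55
eef_pos: [561.1, -1.3, 104.5]
tcp_rot: [3.141, -0.0, 1.61]
ft_force: [-0.6, -1.0, -1.4]
opening: 0.148
```

Free so far, past the height at which blue stopped; continuing down.

```bash
python3 -m inch '[[0,0,0,0,0,-3,-1],[0,0,0,0,0,-3,-1],[0,0,0,0,0,-3,-1],[0,0,0,0,0,0,-1]]';python3 -m inch '[[0,0,0,0,0,-2,-1],[0,0,0,0,0,-2,-1],[0,0,0,0,0,-1,-1],[0,0,0,0,0,0,-1]]'; python3 chk.py w16.png g
```

```text
t: 35.95
eef_pos: [561.2, -1.3, 95.3]
tcp_rot: [-3.141, -0.0, 1.61]
ft_force: [0.4, 0.4, -1.2]
opening: 0.145
t: 36.35
eef_pos: [561.2, -1.2, 90.8]
tcp_rot: [3.141, -0.0, 1.61]
ft_force: [0.8, 0.2, 1.2]
opening: 0.145
6778 hx [-17.6   6. ] hy [-33.9  32.4] z 80.1 ((-10.428457260131836, -0.666534423828125), (69.62279510498047, 34.83651351928711), 89.82842254638672)
1311 hx [-8.9  1.7] hy [-7.7  5.9] z 128.0 ((-3.325988292694092, -0.6108660697937012), (11.996898651123047, 14.939167976379395), 1.0281914472579956)
tcp head 6.861868480117011 -0.9156992078370486 [561.19202932  -1.25090397  90.83519943] [ 3.14134349e+00 -5.40806436e-05  1.60994839e+00] [ 0.34625738 -0.11005003  1.64975672] 0.1466278743168225
```

```bash
python3 -m inch '[[0,0,0,0,0,-1,-1],[0,0,0,0,0,0,-0.4],[0,0,0,0,0,0,-0.4],[0,0,0,0,0,0,-0.4],[0,0,0,0,0,0,-0.4],[0,0,0,0,0,0,-0.4],[0,0,0,0,0,20,-0.4],[0,0,0,0,0,40,-0.2],[0,0,0,0,0,45,0],[0,0,0,-20,0,40,0]]'; python3 -m inch '[[0,0,0,-20,0,20,0],[0,0,0,0,0,0,0],[0,0,0,0,0,0,0],[0,0,0,0,0,0,0]]'; python3 chk.py w17.png g;  python3 - <<'E'
from st import *
c=cam('top'); w=cloud(c); save(c,'t17.png'); grips(c,w)
for k in ['punch','clear_tray','guard','amber_bottle','timer','hex_driver','mat']:
    for r in regions_of(k,'top')[:1]:
        q=w[r['pixels']]; q=q[~np.isnan(q[:,0])]; print(k,r['score'],np.median(q,0).round(1), np.percentile(q,[2,98],axis=0).round())
q=w[(w[...,0]>475)&(w[...,0]<508)&(w[...,1]>16)&(w[...,1]<110)&(w[...,2]>60)&(w[...,2]<100)]; print('pin head y max',q[:,1].max())
im=cv2.imread('pics/w17.png'); t=cv2.imread('pics/t17.png')[130:330,150:510]
t=cv2.resize(t,(640,356)); b=cv2.resize(im,(320,240)); 
cv2.imwrite('pics/f17.png',np.vstack([t,np.hstack([b,cv2.resize(im[90:330,200:440],(320,240))])]))
E
```

```text
t: 37.4
eef_pos: [542.2, -1.4, 236.5]
tcp_rot: [3.14, 0.0, 1.61]
ft_force: [-0.5, -0.8, 0.1]
opening: 0.477
t: 37.8
eef_pos: [521.4, -1.3, 253.5]
tcp_rot: [-3.14, -0.0, 1.61]
ft_force: [-0.4, 0.2, -0.5]
opening: 0.5
4143 hx [-16.7  28.8] hy [-34.   32.4] z 80.3 ((6.342472076416016, -0.7096595764160156), (47.99807357788086, 69.45468139648438), 0.04711500182747841)
2 hx [-43.4 -43.2] hy [25.8 25.9] z 263.9 ((-43.317169189453125, 25.872520446777344), (0.28106996417045593, 0.0), 157.38204956054688)
tcp head -32.967394855835096 0.5971732738634035 [521.3340496   -1.27220042 253.36881773] [-3.13959644e+00 -4.29570252e-04  1.60995036e+00] [-1.60300054 -0.56076674 -0.02703861] 0.5022449082755939
grip 65 [178. 179. 178.] ((606.2271118164062, 248.48995971679688), (13.95851993560791, 28.69644546508789), 84.07585144042969) 108.1
grip 65 [158.  68.  64.] ((543.8824462890625, 256.12957763671875), (15.457676887512207, 29.133441925048828), 85.2757797241211) 108.1
grip 69 [ 63.  95. 159.] ((430.6949157714844, 267.2512512207031), (14.21668529510498, 29.427675247192383), 85.4599838256836) 108.4
blue 868
[... 185 characters left out ...]
062), 49.71106719970703)
punch 0.69 [ 457.8 -174.8   17.3] [[ 451. -224.    8.]
 [ 466. -129.   24.]]
clear_tray 0.96 [ 522.5 -369.5    2.8] [[ 448. -433.   -5.]
 [ 614. -265.   39.]]
guard 0.55 [ 544.6 -345.8   13.3] [[ 475. -382.    2.]
 [ 600. -317.   55.]]
amber_bottle 0.66 [757.2 218.5  99.9] [[737. 196.  12.]
 [787. 247. 122.]]
timer 0.63 [618.4 455.   16.3] [[589. 424.   7.]
 [647. 489.  24.]]
mat 0.72 [ 458.4 -187.     2.6] [[ 421. -255.   -5.]
 [ 497. -116.   13.]]Traceback (most recent call last):
  File "<stdin>", line 6, in <module>
    return umr_maximum(a, axis, None, out, keepdims, initial, where)
ValueError: zero-size array to reduction operation maximum which has no identity
```

Run:
```python
from h import *
c=cam('wrist'); w=cloud(c).reshape(-1,3)
q=w[np.all((w>(475,16,60))&(w<(508,110,100)),axis=1)]; print('pin head y',np.percentile(q[:,1],[50,98,100]))
g=cam('scene')
im=c['color'][:,:,::-1]; s=cv2.imread('pics/t17.png')
t=cv2.resize(s[130:330,150:510],(640,356)); b=cv2.resize(im,(320,240)); 
cv2.imwrite('pics/f17.png',np.vstack([t,np.hstack([b,cv2.resize(im[90:330,200:440],(320,240))])]))
print(state()['eef_pos'])
```

```text
pin head y [50.94074917 77.04833045 78.23597435]
[521.1314575   -1.22725351 254.66876603]
```

View pics/f17.png

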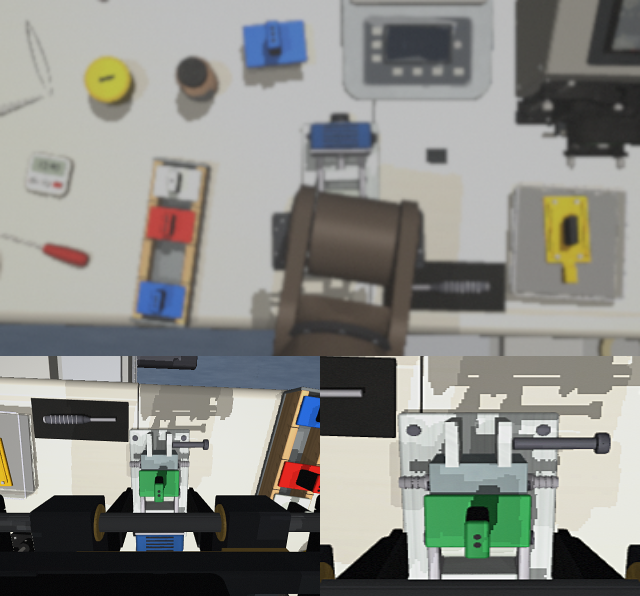

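```bash
python3 -c "
from cell import ticket; print(ticket.job_done())"
```

```text
the job is handed in; nothing more can be done
None
```

The job is done and handed in at about 38 s of robot time: the green 12 mm gauge is the thickest that fits, and it stands home in the roller gap.

- **Pin and guard:** I drove the hinge pin out about 45 mm with the punch. At the end the pin was still out, the guard lay in the clear tray, and the punch was on the black mat.
- **Gauges:** Blue (16 mm) stopped on the roller at about 24 N when I first read the force, rising to 51 N as I pressed on. Green went down freely until its flange seated. The camera suggested a gap of about 13 mm beforehand, so I did not try red (20 mm), which is thicker than the refused blue, or white (8 mm).
- **Slip:** Blue slid about 9 mm in the grip when it stopped on the roller. I allowed for this when putting it back, and it now hangs at its original height.
- **Last checks:** Green's flange read 80.3 mm at the top, the same reading the seated guard plate gave. Blue, red and white hang in the stand. The bottle and timer readings had not changed.
- **Failed or limited checks:** The network did not report the hex driver at the end, but it was in its old place in the picture. The arm hid the pin from the top camera, so I checked it with the wrist camera instead.
- **Pictures:** I viewed 15, one past the budget, for the final check.

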